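# Burp the sealed tumbler barrel

### The job

Gas has built up in the parts-tumbler barrel clamped on the bench, so burp it. Tip the loose steel cover up by its red lug, lift it off over the stud and set it down flat in the blue drip tray, without dropping it; then pull the sealed inner lid up by its stud until the seal pops, open it no more than a finger's width (about 15 mm, clear of the rubber lip all round), and hold it there, level and still over the mouth, for three seconds. Finish while still holding the lid open like that; leave the bottle, the dish of nuts, the brush and the knob nut where they are.

Things in the scene. Friction and masses are not known exactly. Their poses are not given: they have to be found in the camera images.
- barrel: Black rubber tumbler barrel, 113 mm in diameter, standing upright between two 62 mm high beech jaws on a 190 x 210 x 18 mm plywood base; the clamp is screwed to the bench and does not move. Origin at the centre of the base's underside, z up.
- barrel_mouth (a point): Centre of the barrel's mouth, level with the top of its rim, 146 mm above the bench; axes as barrel. The mouth is 98 mm wide; a rubber lip inside it, just below the rim, grips the bead of the inner lid's plug.
- inner_lid: Sealed inner lid (loose body, 0.16 to 0.26 kg): a black round plate 108 mm in diameter and 4 mm thick that lies on the rim, a 94 mm plug reaching 7.5 mm down into the mouth, and a plain threaded steel stud at its centre. Origin as lid_seat. It is hidden beneath the cover at first, with only the stud showing. Pulling straight up, the force climbs to a peak of roughly 13 to 20 N at 2 to 3 mm, then the seal pops; from 8 mm up the lid is clear of the lip and hangs freely.
- lid_seat (a point): Point at the centre of the underside of the inner lid's plate, in the plane that rests on the rim: it coincides with barrel_mouth while the lid is shut, and its height above the mouth is the opening.
- stud (a point): Middle of the upright steel stud of the inner lid, 12 mm in diameter, 34 mm tall above the plate's top, so this point is 21 mm above lid_seat. z is the stud's axis, up when the lid is level.
- cover: Loose pale steel cover (0.12 to 0.2 kg), a shallow cap 126 mm across and 11 mm high: a 3 mm plate with a downturned skirt 8 mm deep, and a 24 mm hole in the middle through which the stud stands. Its plate lies on the inner lid's plate and the skirt reaches 4 mm below the rim, loose by 3 mm all round. Origin at the centre of the skirt's lower edge, 8 mm under the plate; z is the cap's axis, up; the lug is on its -x side.
- cover_lug (a point): Centre of the red upright lug on top of the cover near its edge: a block 10 mm thick (along the cover's x, the radial direction), 28 mm wide (along y) and 28 mm tall, from the plate's top to 28 mm above it. Lies 47 mm from the cover's axis on its -x side and 25 mm above the cover's origin. Axes as cover.
- tray: Fixed blue plastic drip tray, 210 mm (its x) by 250 mm (its y) outside, 18 mm high, walls and floor 3 mm. Origin at the centre of its underside.
- bottle: Bystander: white bottle with a green band, 64 mm in diameter, 190 mm tall. Origin at its foot.
- dish: Bystander: steel dish of nuts, 84 mm in diameter, 30 mm tall. Origin at its foot.
- brush: Bystander: wooden-handled brush lying on the bench, about 200 mm long and 20 mm high, roughly along x. Origin under its middle.
- knob_nut: Bystander: the black knob nut that was unscrewed from the stud, 40 mm in diameter, 19 mm tall. Origin at its foot.
Things that resemble listed ones, but are neither listed nor needed, are in the scene too. Of the things like the inner_lid, leave any that is orange; of the rest the larger one is meant.

How it is judged (in metres and radians):
On the way, in this order (a step that is already met when the one before it is completed fails the run):
1. the cover is tipped up by the fingers on one side (more than 7 degrees), still over the barrel, with the inner lid still shut (angle between cover's own z axis and vertical above 0.12 rad and horizontal distance between cover and barrel_mouth below 0.05 m and contact force between the fingers and cover above 0.5 N and z of lid_seat in the frame of barrel_mouth below 0.003 m), for 0.1 s.
2. the cover lies flat in the tray, let go, with the inner lid still shut (x of cover in the frame of tray between -0.04 and 0.04 m and y of cover in the frame of tray between -0.06 and 0.06 m and z of cover in the frame of tray below 0.007 m and angle between cover's own z axis and vertical below 0.06 rad and contact force between the fingers and cover below 0.05 N and linear speed of cover below 0.02 m/s and z of lid_seat in the frame of barrel_mouth below 0.003 m), for 0.2 s.
3. the inner lid has popped free and is held 8.5 to 22 mm open, level over the mouth, carried by the fingers alone, for two seconds (z of lid_seat in the frame of barrel_mouth between 0.0085 and 0.022 m and horizontal distance between lid_seat and barrel_mouth below 0.012 m and angle between stud's own z axis and vertical below 0.17 rad and contact force between the fingers and inner_lid above 1 N and contact force between inner_lid and barrel below 0.3 N and linear speed of inner_lid below 0.02 m/s), for 2 s.
At the end, for the whole second after the job is handed in: The inner lid is held by the fingers 8.5 to 22 mm above its seat, within 12 mm of the mouth's centre and 10 degrees of level, still, touching neither the barrel nor its lip; the cover lies flat (within 3.5 degrees) on the floor of the tray (all of step 3 and x of cover in the frame of tray between -0.04 and 0.04 m and y of cover in the frame of tray between -0.06 and 0.06 m and z of cover in the frame of tray below 0.007 m and angle between cover's own z axis and vertical below 0.06 rad); the arm keeps its last pose, push and grip.
It fails at once if the inner lid is pulled wide open (more than 35 mm above its seat) (z of lid_seat in the frame of barrel_mouth above 0.035 m).
It fails at once if the cover is dropped (falling free of the fingers faster than 0.5 m/s) (contact force between the fingers and cover below 0.01 N and linear speed of cover above 0.5 m/s).
It fails at once if the bottle, the dish of nuts, the brush or the knob nut is disturbed (moved more than 30 mm) (distance of any of bottle, dish, brush, knob_nut from where it was at the start of the episode above 0.03 m).
It also fails if it takes over 61 s, if anything falls off the work surface, if the arm or the gripper's body presses on something with over 40 N, if the wrist force passes 120 N, or if a joint passes its speed limit or range.

### The arm

A 6-joint arm with a two-finger parallel gripper is mounted at the origin on the work surface. World frame = base frame: x ahead of the robot, y to its left, z up, the work surface at z = 0. Lengths are in mm, angles in rad, forces in N, time in s.
With the tool pointing down it reaches from about 350 to 975 mm from the base axis. Payload 7.1 kg.
Tool frame: the origin (TCP) lies at the very end of the fingers, on their centre line; the grasp point (between the pads) lies 19 mm behind it; y points along the fingers, x is the direction in which the jaws open and shut, and the axes are right-handed (so a half turn about y gives the same grasp; the last joint's range is limited). The gripper opens to 88 mm and grips with 3 to 60 N. Pads are 20 mm wide; open, the fingers measure 115 mm over their backs; the gripper's body (75 mm by 178 mm) begins 61 mm behind the grasp point.
Start: joints at [-1.305, 0.423, 1.63, -0, 1.089, -0.019], TCP at [175.622, -599.801, 222.675] pointing down, gripper open.
Joint ranges: [-3, 3], [-0.9, 2.11], [0.09, 2.58], [-1.31, 4.45], [0.11, 2.69], [-2.54, 2.54]. Speed limits (rad/s): [2.39, 2.39, 3.01, 3.14, 3.14, 3.14].

### API

Orientations are given as a rotation vector (axis times angle).
In Python, from workcell import ctrl gives the robot as it stands. The module is installed in compiled form; this text tells all that it offers.
- The arm moves only by the tool carry_out, never from a script. Its arguments are lists of equal length, an entry for each row: "delta_pos": the shift along the tool's x, y, z in cm, a list of three; "rotation": the turn, a rotation vector about the tool's x, y, z in rad, a list of three. In form: {"delta_pos": [[dx, dy, dz], ...], "rotation": [[wx, wy, wz], ...]}. A call has 1 to 12 rows; each row is the pose to reach, as a shift and turn from the pose commanded when the call began, along the tool's axes at that moment; what a row does not reach only later rows make up. A row lasts 1/12 s, in which the tool goes at most 41.7 mm and 7.16 degrees, less where a joint would pass 70% of its speed; a pose out of reach is approached as far as the arm can. A call with a gripper value outside its range is refused whole. "hand" is the closure in counts, from 0 (fully open) to 255 (shut), set as the call begins (left out, the last holds). The fingers move at their own pace and stop on an object; the grip force is fixed at half the most. Time passes only in rows, so rows that repeat a pose let the fingers close. It gives the time, the measured TCP pose, the force and the opening at its end, in the units of the state.
- ctrl.get_obs(): the state, without advancing time (a new reading comes with each control period).
- ctrl.get_image(name): name is "side" or "top"; returns the picture (400x640x3 uint8, red, green, blue); there is no depth.
- ctrl.camera_info(name): a dict with "fov_y" (degrees; the focal length in pixels is half the picture's height over the tangent of half this angle, whatever the lens; pixels are square), "cx", "cy" (the principal point, pixels), "R" (3x3) and "t" (3): a world point X has camera coordinates R X + t. Camera axes: x right, y down, z forward; pixel columns grow to the right and rows downward; lengths in mm; the calibration is good to about 2 mm. A picture is of the moment at which its call begins. camera_info takes no time and is no camera call.
- ctrl.close_job(): hands the job in, once; it reports no verdict.
The state is a dict: "t": time; "qpos": joint angles; "qvel": joint speeds; "joint_torque": joint torques, N m; "ee_pos": TCP position; "orientation": TCP orientation; "ft_force": force on the tool from outside, world axes, zero at the start; "moment": the same for the moment, N m; "width": finger opening in mm.
Only numpy, scipy, OpenCV 4.12 (cv2) and the standard library are available. Lean on these libraries where they do the work, as an engineer would, in place of code of your own. Each camera call takes 0.05 s, during which the arm holds its last target.

## Working session

There is one attempt and no reset: what is moved stays moved. The work goes in short steps, Python scripts to look and compute and a tool call to move; the robot and the scene stay as the last step left them, time stands still between calls to the robot, and variables do not carry over. Pictures are saved under pics/ and viewed, and the job is handed in when it is done.

Besides the shell and the picture viewer there is one more tool, called after "Call:" by a JSON object that holds its "api" and its "payload". carry_out: Moves the arm, as the interface text tells. Its arguments: {"type":"object","properties":{"delta_pos":{"type":"array","items":{"type":"array","items":{"type":"number"}}},"rotation":{"type":"array","items":{"type":"array","items":{"type":"number"}}},"hand":{"type":"number"}},"required":["delta_pos","rotation"]}

```bash
mkdir -p pics
python3 - <<'E'
from workcell import ctrl
import cv2,numpy as np
print(ctrl.get_obs())
for n in("side","top"):
    im=ctrl.get_image(n); np.save(f"pics/{n}0.npy",im); cv2.imwrite(f"pics/{n}0.png",im[:,:,::-1]); print(n,ctrl.camera_info(n))
E
```

```text
{'t': 0.0, 'qpos': array([-1.30499514e+00,  4.23861952e-01,  1.63065833e+00,  5.07212090e-06,
        1.08860848e+00, -1.90214788e-02]), 'qvel': array([-0.00112361,  0.00048307, -0.00083649,  0.00023254, -0.00158141,
       -0.00140349]), 'joint_torque': array([-1.72097214e-03, -5.44632339e+01, -2.73670417e+01,  6.42677676e-02,
        2.28892994e-02, -1.35688483e-04]), 'ee_pos': array([ 175.48699049, -599.28988921,  221.9009632 ]), 'orientation': array([-1.32960271,  0.99773145, -0.9957219 ]), 'ft_force': array([-0.56563492, -0.17022628, -0.05692067]), 'moment': array([ 0.01874385, -0.00123441,  0.00236387]), 'width': 87.67228527372957}
side {'fov_y': 55.04735569862611, 'cx': 319.5573914238657, 'cy': 194.99495461130104, 'R': array([[-0.84500109, -0.53468069,  0.00947192],
       [-0.400457  ,  0.62093879, -0.67384658],
       [ 0.35441127, -0.57319419, -0.73881058]]), 't': array([502.26154172, 276.97903347, 774.75262274])}
top {'fov_y': 57.103997343466695, 'cx': 312.24289209291766, 'cy': 198.28008051953285, 'R': array([[ 0.00700462, -0.99922816,  0.03865266],
       [-0.99709014, -0.00991342, -0.07558418],
       [ 0.07590902, -0.03801075, -0.99638999]]), 't': array([ 29.90225451, 566.14052896, 886.30515625])}
```

View pics/side0.png

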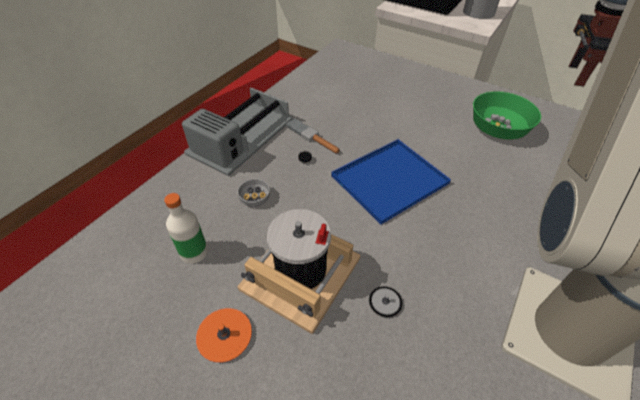

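View pics/top0.png

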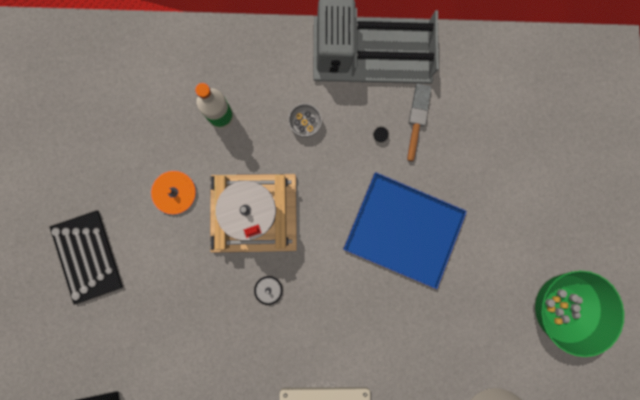

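Both views show the covered barrel: side stud (299,230), red lug (322,234); top stud (245,210), lug (252,231). The tray is at top (405,231). The lookalike lids are the orange one at top (173,192) and a small one at (268,290), both on the bench. The one meant is under the cover on the barrel, since it is not orange and is the larger of the rest.

```bash
cat > h.py <<'E'
import numpy as np,cv2
from workcell import ctrl
CI={n:ctrl.camera_info(n) for n in("side","top")}
def ray(n,uv):
    c=CI[n];f=200/np.tan(np.radians(c["fov_y"]/2));R=np.array(c["R"]);t=np.array(c["t"])
    d=R.T@np.array([(uv[0]-c["cx"])/f,(uv[1]-c["cy"])/f,1.]);return -R.T@t,d/np.linalg.norm(d)
def onz(n,uv,z):
    o,d=ray(n,uv);return o+d*(z-o[2])/d[2]
def tri(a,b):
    o1,d1=ray("side",a);o2,d2=ray("top",b)
    s=np.linalg.lstsq(np.c_[d1,-d2],o2-o1,rcond=None)[0]
    p,q=o1+s[0]*d1,o2+s[1]*d2;return (p+q)/2,np.linalg.norm(p-q)
def proj(n,X):
    c=CI[n];f=200/np.tan(np.radians(c["fov_y"]/2));p=np.array(c["R"])@X+np.array(c["t"]);return f*p[:2]/p[2]+[c["cx"],c["cy"]]
def comps(mask,amin=20):
    k,l,s,c=cv2.connectedComponentsWithStats(mask.astype(np.uint8))
    return [(s[i],c[i],l==i) for i in range(1,k) if s[i][4]>=amin]
E
python3 - <<'E'
from h import *
for n in("side","top"):
    im=np.load(f"pics/{n}0.npy").astype(int);r,g,b=im[...,0],im[...,1],im[...,2]
    print(n)
    red=(r>120)&(g<70)&(b<70)
    for s,c,m in comps(red,15):
        if s[4]<2000:print("red",s,c.round(1))
    blue=(b>90)&(r<60)&(b>g+30)
    for s,c,m in comps(blue,500):
        cn=max(cv2.findContours(m.astype(np.uint8),0,2)[0],key=cv2.contourArea)
        ap=cv2.approxPolyDP(cv2.convexHull(cn),6,True)[:,0]
        print("blue",s,ap.tolist(),[onz(n,p,18).round(0)[:2].tolist() for p in ap])
    I=im[...,::-1].astype(np.uint8)
    x,y=(299,240) if n=="side" else (248,212)
    cv2.imwrite(f"pics/{n}0c.png",cv2.resize(I[y-50:y+50,x-65:x+65],None,fx=6,fy=6,interpolation=2))
E
```

```text
side
red [204  50  97  53 953] [260.   70.8]
red [316 224  10  20  85] [320.7 234.2]
red [229 331  10   6  23] [234.  333.2]
blue [ 332  140  118   84 4882] [[398, 140], [449, 180], [380, 223], [332, 172]] [[536.0, -346.0], [349.0, -267.0], [441.0, -32.0], [631.0, -121.0]]
top
red [   0    0  183   11 1382] [90.2  4.1]
red [245 226  15  11  97] [251.7 230.6]
blue [ 344  173  121  115 8244] [[376, 173], [464, 211], [436, 287], [344, 248]] [[631.0, -125.0], [538.0, -347.0], [350.0, -272.0], [444.0, -44.0]]
```

```bash
python3 -c "
import cv2,numpy as np
a=cv2.imread('pics/side0c.png');b=cv2.imread('pics/top0c.png')
cv2.imwrite('pics/c0.png',cv2.resize(np.vstack([a,b]),(390*1,600)))"
```

```text
(no output)
```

View pics/side0c.png

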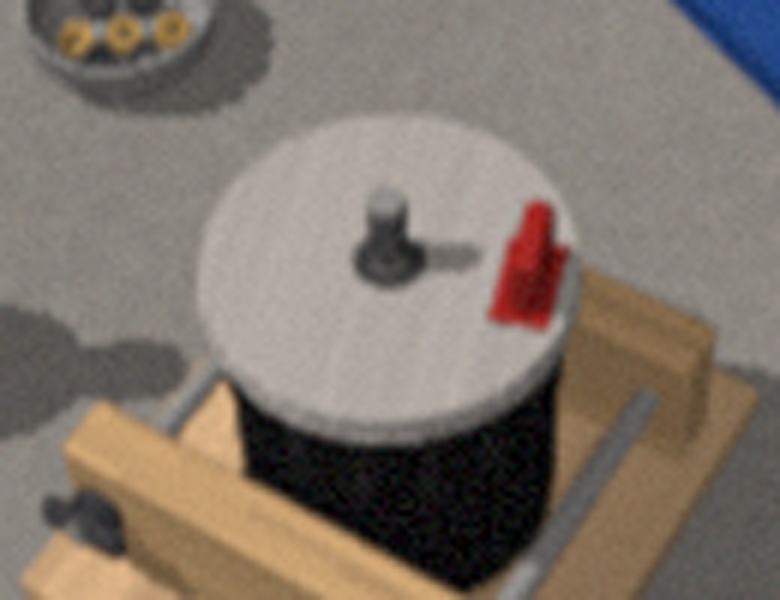

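View pics/top0c.png

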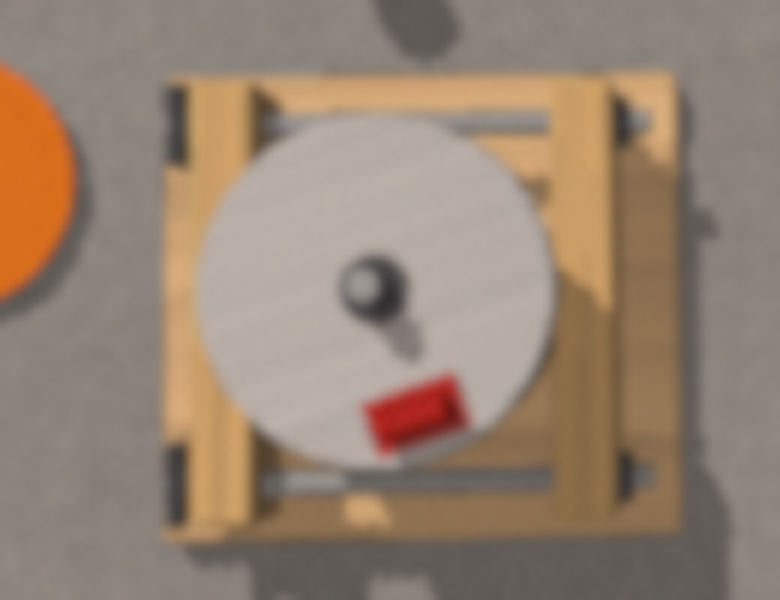

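The enlarged crops confirm it: pale cover with a bare stud through its hole (top ≈(245.6,210.2)) and the red lug toward the robot on the edge (top ≈(252,231)). Now the measurements.

Run:
```python
from h import *
C=onz("top",(245.6,210.2),153);Cs=onz("side",((388+.5)/6-.5+234,(270+.5)/6-.5+190),153)
print("cover plate centre",C,Cs)
print("stud tip tri",tri((298.4,222.4),(243.8,209.5)))
L,e=tri((320.7,234.2),(251.7,230.6));print("lug",L,e)
Lz=onz("top",(251.9,230.4),170);print(Lz)
d=L-C;print("lug dir",np.degrees(np.arctan2(d[1],d[0])),np.hypot(*d[:2]))
# lug side-top long axis: top crop
im=np.load("pics/top0.npy").astype(int);m=(im[...,0]>110)&(im[...,1]<80)&(im[...,2]<80);m[:100]=0
ys,xs=np.where(m[:,:]&(np.arange(640)[None]<300));r=cv2.minAreaRect(np.c_[xs,ys].astype(np.float32));print(r)
bp=cv2.boxPoints(r);print([onz("top",p,168)[:2].round(0) for p in bp])
# others
I=np.load("pics/top0.npy")
for nm,uv,z in [("bottle cap",(204,90),190),("dish",(305,121),30),("knob",(381,134),19),("brush",(413,140),15),("smalllid",(268,290),5),("orange",(173,192),5)]: print(nm,onz("top",uv,z).round(0))
```

```text
cover plate centre [529.46250883 178.7753125  153.        ] [528.3791465  184.22059824 153.        ]
stud tip tri (array([530.11279978, 178.38073742, 183.45679074]), np.float64(1.2750439558585134))
lug [488.14970495 164.74288517 161.30915665] 2.073882536078596
[487.7524394  162.77625956 170.        ]
lug dir -161.23928087705258 43.630915431535875
((213.680419921875, 213.46908569335938), (98.691650390625, 14.113312721252441), 23.96249008178711)
[array([548., 339.]), array([575., 328.]), array([495., 143.]), array([468., 155.])]
bottle cap [771. 262. 190.]
dish [757.  54.  30.]
knob [ 731. -138.   19.]
brush [ 717. -221.   15.]
smalllid [340. 141.   5.]
orange [579. 380.   5.]
```

```bash
cat >> h.py <<'E'
from scipy.spatial.transform import Rotation as Ro
def down(psi):  # tool y down, tool x at angle psi (deg) in plan
    p=np.radians(psi);x=np.array([np.cos(p),np.sin(p),0]);y=np.array([0,0,-1.]);return Ro.from_matrix(np.c_[x,y,np.cross(x,y)])
def delta(pos,rot,o=None):
    o=o or ctrl.get_obs();R=Ro.from_rotvec(o["orientation"])
    return (R.inv().apply(np.array(pos)-o["ee_pos"])/10).round(3),(R.inv()*rot).as_rotvec().round(4)
E
python3 - <<'E'
from h import *
o=ctrl.get_obs();R=Ro.from_rotvec(o["orientation"]).as_matrix();print(R.round(3))
print("psi",np.degrees(np.arctan2(R[1,0],R[0,0])))
for p in (17.5,197.5): print(p,delta([485.5,163.5,230],down(p)))
print(delta([430,-250,240],down(17.5)))
E
```

```text
[[ 0.281 -0.     0.96 ]
 [-0.96   0.001  0.281]
 [-0.001 -1.     0.   ]]
psi -73.68250756106677
17.5 (array([-64.5  ,  -0.711,  51.186]), array([-1.1000e-03, -1.5914e+00, -1.1000e-03]))
197.5 (array([-64.5  ,  -0.711,  51.186]), array([ 1.1000e-03,  1.5502e+00, -1.1000e-03]))
(array([-26.377,  -1.765,  34.242]), array([-1.1000e-03, -1.5914e+00, -1.1000e-03]))
```

Call:
{"api": "carry_out", "payload": {"delta_pos": [[-26.4,-1.8,34.2],[-26.4,-1.8,34.2],[-26.4,-1.8,34.2],[-26.4,-1.8,34.2],[-26.4,-1.8,34.2],[-26.4,-1.8,34.2],[-26.4,-1.8,34.2],[-26.4,-1.8,34.2],[-26.4,-1.8,34.2],[-26.4,-1.8,34.2],[-26.4,-1.8,34.2],[-26.4,-1.8,34.2]], "rotation": [[0,-0.8,0],[0,-0.8,0],[0,-0.8,0],[0,-0.8,0],[0,-0.8,0],[0,-0.8,0],[0,-0.8,0],[0,-0.8,0],[0,-0.8,0],[0,-0.8,0],[0,-0.8,0],[0,-0.8,0]], "hand": 130}}

```text
t: 1.1
ee_pos: [431.3, -247.6, 240.7]
orientation: [-1.537, 0.377, -0.378]
ft_force: [0.3, 0.6, -0.4]
width: 43.4
```

Run:
```python
from h import *
o=ctrl.get_obs();print(o["t"],o["ee_pos"],o["width"],o["qpos"])
print(delta([485.5,163.5,240],down(17.5)))
```

```text
1.1 [ 431.29383544 -247.61832135  240.70205771] 43.35130042869903 [-5.45488502e-01  2.11898133e-01  1.89037257e+00  7.05117326e-04
  1.03928882e+00 -6.41083929e-02]
(array([-14.244,   0.093,  38.944]), array([-5.000e-04, -7.872e-01,  3.000e-04]))
```

Call:
{"api": "carry_out", "payload": {"delta_pos": [[-14.2,0.1,38.9],[-14.2,0.1,38.9],[-14.2,0.1,38.9],[-14.2,0.1,38.9],[-14.2,0.1,38.9],[-14.2,0.1,38.9],[-14.2,0.1,38.9],[-14.2,0.1,38.9],[-14.2,0.1,38.9],[-14.2,0.1,38.9],[-14.2,0.1,38.9],[-14.2,0.1,38.9]], "rotation": [[0,-0.787,0],[0,-0.787,0],[0,-0.787,0],[0,-0.787,0],[0,-0.787,0],[0,-0.787,0],[0,-0.787,0],[0,-0.787,0],[0,-0.787,0],[0,-0.787,0],[0,-0.787,0],[0,-0.787,0]]}}

```text
t: 2.1
ee_pos: [485.8, 160.7, 239.2]
orientation: [-1.558, -0.238, 0.239]
ft_force: [0.1, -0.4, -0.5]
width: 43.1
```

Run:
```python
from h import *
o=ctrl.get_obs();print(o["t"],o["ee_pos"],o["width"],o["qpos"])
print(delta([485.5,163.5,200],down(17.5)))
im=ctrl.get_image("side");cv2.imwrite("pics/s1.png",cv2.resize(im[100:320,200:460,::-1],None,fx=3,fy=2.7))
```

```text
2.1 [485.77262622 160.67200896 239.19156186] 43.132525715236326 [ 2.96394175e-01  2.36234070e-01  1.86199246e+00 -4.30608229e-04
  1.04422991e+00 -7.46278237e-03]
(array([0.062, 3.919, 0.279]), array([ 0.0004, -0.0014, -0.0009]))
```

View pics/s1.png

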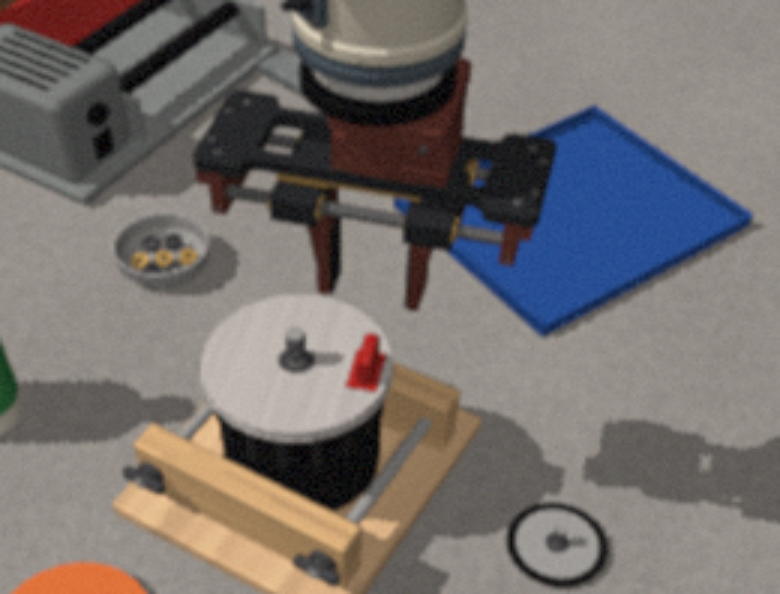

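The fingertips (crop (327,290), (413,305)) straddle the lug at (368,360) with the stud outside them. Next I descend.

Call:
{"api": "carry_out", "payload": {"delta_pos": [[0.06,2,0.28],[0.06,4,0.28],[0.06,5,0.28],[0.06,6,0.28],[0.06,7,0.28],[0.06,7.6,0.28],[0.06,8.0,0.28],[0.06,8.2,0.28],[0.06,8.2,0.28]], "rotation": [[0,0,0],[0,0,0],[0,0,0],[0,0,0],[0,0,0],[0,0,0],[0,0,0],[0,0,0],[0,0,0]]}}

```text
t: 2.9
ee_pos: [485.6, 162.7, 157.6]
orientation: [-1.558, -0.236, 0.236]
ft_force: [0.6, -0.9, 0.9]
width: 42.9
```

Run:
```python
from h import *
o=ctrl.get_obs();print(o["t"],o["ee_pos"],o["width"],o["ft_force"])
for n in("side","top"):
    im=ctrl.get_image(n);x,y=(300,235) if n=="side" else (248,212)
    cv2.imwrite(f"pics/{n}2.png",cv2.resize(im[y-50:y+50,x-65:x+65,::-1],None,fx=5,fy=5,interpolation=2))
```

```text
2.9 [485.62438248 162.74892777 157.57687983] 42.946827767575144 [ 0.59193637 -0.85524346  0.88964999]
```

View pics/side2.png

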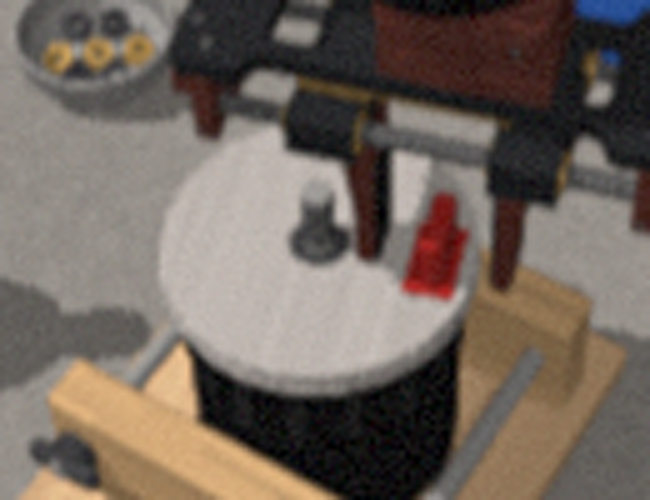

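The fingers sit at (368,255) and (503,285), with the lug centred between them at (437,250). I close on it.

Call:
{"api": "carry_out", "payload": {"delta_pos": [[0,0,0],[0,0,0],[0,0,0],[0,0,0],[0,0,0],[0,0,0]], "rotation": [[0,0,0],[0,0,0],[0,0,0],[0,0,0],[0,0,0],[0,0,0]], "hand": 255}}

```text
t: 3.5
ee_pos: [485.7, 162.9, 157.8]
orientation: [-1.558, -0.237, 0.236]
ft_force: [-0.5, 0.3, 0.9]
width: 9.7
```

Run:
```python
from h import *
o=ctrl.get_obs();print(o["t"],o["ee_pos"],o["width"],o["ft_force"])
R=Ro.from_rotvec(o["orientation"])
# tilt about pivot: far edge of cover at lug dir opposite
u=np.array([np.cos(np.radians(17.5)),np.sin(np.radians(17.5)),0]);v=np.cross([0,0,1],u)
piv=np.array([529.8,178.6,150])+54*u
for a in (3,6,9,11,12):
    # lug (at -u side of pivot) rises: rotation about +v sends -u -> ... 
    q=Ro.from_rotvec(v*np.radians(a))
    p=piv+q.apply(o["ee_pos"]-piv)
    print(a,(p-o["ee_pos"]).round(1),delta(p,q*R,o))
```

```text
3.5 [485.65105111 162.87621382 157.78801746] 9.743935527603192 [-0.48544718  0.25404534  0.88582032]
3 [0.5 0.2 5.3] (array([ 0.055, -0.527,  0.   ]), array([-0.0002,  0.    ,  0.0524]))
6 [ 1.3  0.4 10.5] (array([ 1.37e-01, -1.05e+00,  1.00e-03]), array([-0.0005,  0.    ,  0.1047]))
9 [ 2.3  0.7 15.7] (array([ 2.460e-01, -1.568e+00,  1.000e-03]), array([-0.0007,  0.    ,  0.1571]))
11 [ 3.2  1.  19.1] (array([ 0.334, -1.91 ,  0.002]), array([-0.0008,  0.    ,  0.192 ]))
12 [ 3.6  1.1 20.8] (array([ 3.830e-01, -2.079e+00,  2.000e-03]), array([-0.0009,  0.    ,  0.2094]))
```

Call:
{"api": "carry_out", "payload": {"delta_pos": [[0.03,-0.35,0],[0.06,-0.6,0],[0.14,-1.1,0],[0.2,-1.4,0],[0.25,-1.65,0],[0.33,-2.0,0],[0.33,-2.0,0],[0.33,-2.0,0],[0.33,-2.0,0],[0.33,-2.0,0]], "rotation": [[0,0,0.026],[0,0,0.0524],[0,0,0.105],[0,0,0.13],[0,0,0.157],[0,0,0.192],[0,0,0.192],[0,0,0.192],[0,0,0.192],[0,0,0.192]]}}

```text
t: 4.33
ee_pos: [488.3, 163.6, 177.4]
orientation: [-1.582, -0.086, 0.386]
ft_force: [1.3, 0.7, -2.7]
width: 10.0
```

Run:
```python
from h import *
o=ctrl.get_obs();print(o["t"],o["ee_pos"],o["width"],o["ft_force"],o["moment"])
print(Ro.from_rotvec(o["orientation"]).as_matrix().round(3))
print(delta(o["ee_pos"]+[0,0,60],down(17.5),o))
im=ctrl.get_image("side");x,y=(300,235)
cv2.imwrite("pics/side3.png",cv2.resize(im[y-50:y+50,x-65:x+65,::-1],None,fx=5,fy=5,interpolation=2))
```

```text
4.3333 [488.30419097 163.63220238 177.40739415] 10.047911361671622 [ 1.26174373  0.69893782 -2.67824998] [ 0.04139133 -0.3048509  -0.05880697]
[[ 0.938 -0.182 -0.296]
 [ 0.291 -0.056  0.955]
 [-0.191 -0.982  0.   ]]
(array([-1.144, -5.89 ,  0.   ]), array([-0.0005, -0.0045, -0.1918]))
```

View pics/side3.png

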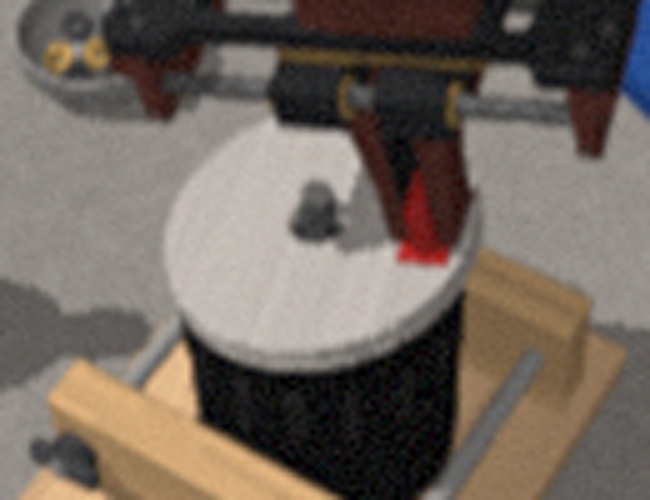

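The cover is tipped about 11° with the lug side up, and the stud still stands through its hole at (317,205). I lift straight up, then level it.

Call:
{"api": "carry_out", "payload": {"delta_pos": [[-0.1,-0.5,0],[-0.24,-1.2,0],[-0.4,-2.1,0],[-0.57,-2.95,0],[-0.76,-3.93,0],[-0.95,-4.9,0],[-1.15,-5.9,0],[-1.34,-6.87,0],[-1.34,-6.87,0],[-1.34,-6.87,0],[-1.34,-6.87,0],[-1.34,-6.87,0]], "rotation": [[0,0,0],[0,0,0],[0,0,0],[0,0,0],[0,0,0],[0,0,-0.04],[0,0,-0.1],[0,0,-0.15],[0,0,-0.192],[0,0,-0.192],[0,0,-0.192],[0,0,-0.192]]}}

```text
t: 5.38
ee_pos: [488.8, 163.8, 248.0]
orientation: [-1.558, -0.236, 0.237]
ft_force: [-0.6, -0.2, -1.9]
width: 9.9
```

Run:
```python
from h import *
o=ctrl.get_obs();print(o["t"],o["ee_pos"],o["width"],o["ft_force"],o["moment"])
for n in("side","top"):
    im=ctrl.get_image(n);x,y=(300,210) if n=="side" else (248,212)
    cv2.imwrite(f"pics/{n}4.png",cv2.resize(im[y-65:y+65,x-80:x+80,::-1],None,fx=4,fy=4,interpolation=2))
```

```text
5.3833 [488.7935449  163.77563241 248.03576104] 9.94495737035421 [-0.59745528 -0.17406422 -1.92288755] [ 0.02306578 -0.08481905 -0.01201479]
```

View pics/side4.png

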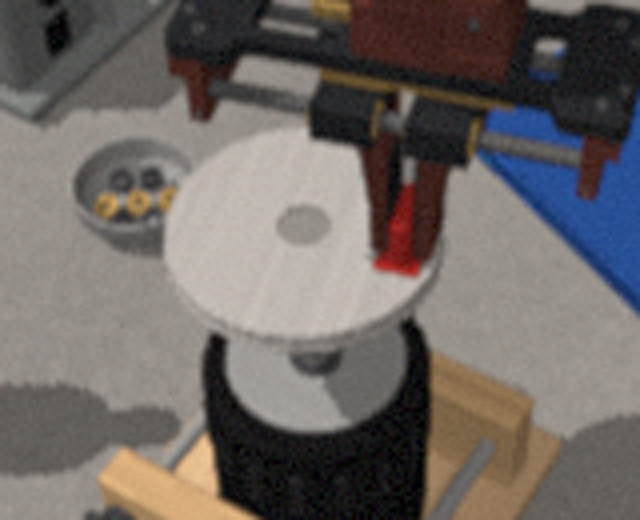

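View pics/top4.png

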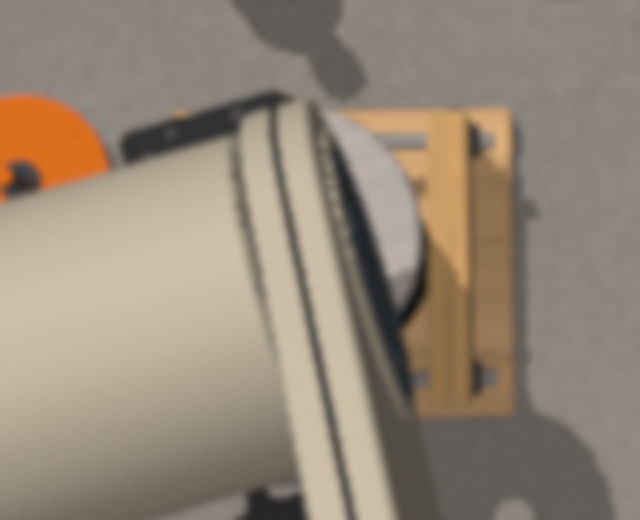

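The cover is off with its hole clear, at side crop (303,225). The inner lid is still shut, with its stud at (316,358). Next I measure where the cover hangs relative to the TCP and plan the carry.

Run:
```python
from h import *
o=ctrl.get_obs()
p=onz("side",(220+303.5/4-.5,145+225.5/4-.5),153+o["ee_pos"][2]-157.8);print("hole",p,p-o["ee_pos"],"expect",47*np.array([np.cos(.305),np.sin(.305)]))
print(delta([445,-209,240],down(17.5),o))
```

```text
hole [534.7054637  179.02932031 242.73427894] [45.77312419 15.19495982 -4.8       ] expect [44.83080677 14.11377923]
(array([-15.249,   0.77 , -34.305]), array([ 0.    , -0.0044, -0.0011]))
```

Call:
{"api": "carry_out", "payload": {"delta_pos": [[-0.6,0,-1.4],[-1.7,0.1,-3.8],[-3.0,0.2,-6.9],[-4.6,0.2,-10.3],[-6.1,0.3,-13.7],[-7.6,0.4,-17.2],[-9.2,0.5,-20.6],[-10.7,0.6,-24.0],[-12.2,0.6,-27.4],[-13.6,0.7,-30.5],[-14.6,0.8,-32.9],[-15.2,0.8,-34.3]], "rotation": [[0,0,0],[0,0,0],[0,0,0],[0,0,0],[0,0,0],[0,0,0],[0,0,0],[0,0,0],[0,0,0],[0,0,0],[0,0,0],[0,0,0]]}}

```text
t: 6.48
ee_pos: [444.9, -211.8, 239.2]
orientation: [-1.558, -0.234, 0.235]
ft_force: [-0.0, 0.4, -2.4]
width: 9.7
```

Run:
```python
from h import *
o=ctrl.get_obs();print(o["t"],o["ee_pos"],o["width"],o["ft_force"],o["moment"])
print(delta([445,-209,50],down(17.5),o))
```

```text
6.4833 [ 444.89711105 -211.75273401  239.21888637] 9.692436493268232 [-0.03279894  0.35108089 -2.38303484] [-0.05977359 -0.03510481  0.02236626]
(array([ 0.111, 18.922,  0.254]), array([-0.0003, -0.0065, -0.0011]))
```

Call:
{"api": "carry_out", "payload": {"delta_pos": [[0,1,0],[0,3.5,0],[0,6.5,0],[0,9.5,0],[0,12.0,0],[0,14.5,0],[0,16.5,0],[0,18,0],[0,18.9,0],[0,18.9,0],[0,18.9,0]], "rotation": [[0,0,0],[0,0,0],[0,0,0],[0,0,0],[0,0,0],[0,0,0],[0,0,0],[0,0,0],[0,0,0],[0,0,0],[0,0,0]]}}

```text
t: 7.4
ee_pos: [445.2, -208.4, 50.3]
orientation: [-1.557, -0.236, 0.237]
ft_force: [-0.1, -0.9, -1.5]
width: 10.3
```

Run:
```python
from h import *
o=ctrl.get_obs();print(o["t"],o["ee_pos"],o["width"],o["ft_force"],o["moment"])
im=ctrl.get_image("side");x,y=(390,170)
cv2.imwrite(f"pics/side5.png",cv2.resize(im[y-65:y+65,x-80:x+80,::-1],None,fx=4,fy=4,interpolation=2))
```

```text
7.4 [ 445.18305469 -208.39832634   50.27619152] 10.25764494827553 [-0.05565575 -0.87962195 -1.5173429 ] [-0.10467309  0.00586436  0.04225551]
```

View pics/side5.png

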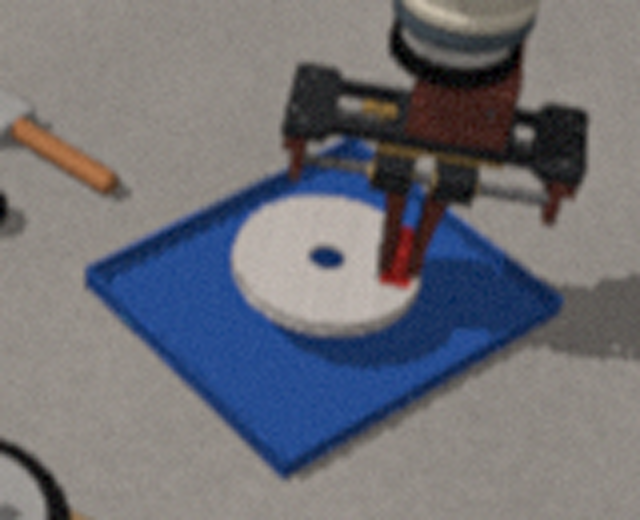

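The cover hangs level and well inside the tray walls, with its hole at (326,256). I lower it gently.

Call:
{"api": "carry_out", "payload": {"delta_pos": [[0,0.6,0],[0,1.2,0],[0,1.8,0],[0,2.3,0],[0,2.6,0],[0,2.8,0],[0,2.95,0],[0,3.05,0],[0,3.1,0],[0,3.15,0],[0,3.15,0]], "rotation": [[0,0,0],[0,0,0],[0,0,0],[0,0,0],[0,0,0],[0,0,0],[0,0,0],[0,0,0],[0,0,0],[0,0,0],[0,0,0]]}}

```text
t: 8.37
ee_pos: [445.2, -208.9, 19.2]
orientation: [-1.558, -0.236, 0.236]
ft_force: [-0.4, -0.9, -1.2]
width: 9.8
```

Call:
{"api": "carry_out", "payload": {"delta_pos": [[0,0.05,0],[0,0.05,0],[0,0.1,0],[0,0.1,0]], "rotation": [[0,0,0],[0,0,0],[0,0,0],[0,0,0]]}}

```text
t: 8.7
ee_pos: [445.3, -209.0, 18.8]
orientation: [-1.558, -0.237, 0.236]
ft_force: [-1.5, 0.7, 6.2]
width: 10.0
```

Call:
{"api": "carry_out", "payload": {"delta_pos": [[0,0,0],[0,0,0],[0,0,0],[0,0,0],[0,0,0],[0,0,0]], "rotation": [[0,0,0],[0,0,0],[0,0,0],[0,0,0],[0,0,0],[0,0,0]], "hand": 130}}

```text
t: 9.2
ee_pos: [445.2, -208.9, 18.1]
orientation: [-1.558, -0.236, 0.236]
ft_force: [0.5, 0.3, 0.6]
width: 42.4
```

Call:
{"api": "carry_out", "payload": {"delta_pos": [[0,-1,0],[0,-3,0],[0,-6,0],[0,-9,0],[0,-13,0],[0,-17,0],[0,-20,0],[0,-22,0]], "rotation": [[0,0,0],[0,0,0],[0,0,0],[0,0,0],[0,0,0],[0,0,0],[0,0,0],[0,0,0]]}}

```text
t: 9.87
ee_pos: [446.0, -209.3, 242.5]
orientation: [-1.561, -0.239, 0.233]
ft_force: [1.1, -0.1, -0.7]
width: 43.0
```

Run:
```python
from h import *
o=ctrl.get_obs();print(o["t"],o["ee_pos"],o["width"],o["ft_force"])
for n in("side","top"):
    im=ctrl.get_image(n); np.save(f"pics/{n}6.npy",im);cv2.imwrite(f"pics/{n}6.png",im[...,::-1])
print(delta([529.8,178.6,240],down(17.5),o))
```

```text
9.8667 [ 446.04967385 -209.29924193  242.50954572] 42.9618213276508 [ 1.13412326 -0.14507527 -0.69060575]
(array([19.497,  0.203, 34.564]), array([ 0.0034, -0.0044,  0.0035]))
```

View pics/side6.png

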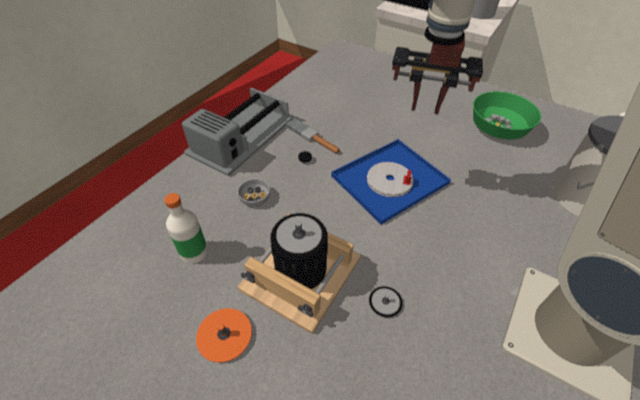

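View pics/top6.png

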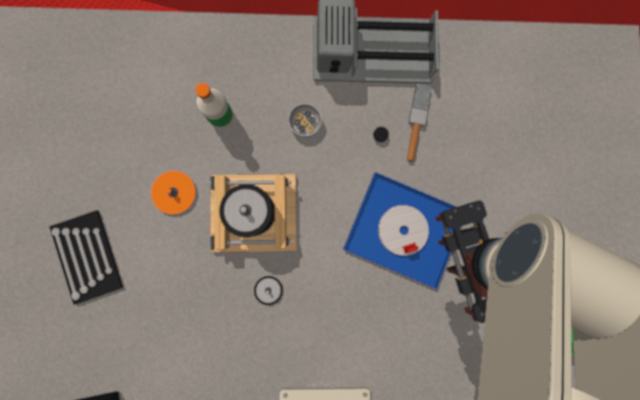

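The cover lies flat in the tray at top (404,230), tray centre about (405,231). The inner lid is now visible on the barrel with its stud at top (245,210), and the bystanders have not moved. I check the numbers and re-measure the stud.

Run:
```python
from h import *
T=np.array([490,-194.2]);p=onz("top",(403.8,230.2),14)[:2];a=np.arctan2(-94,224) # tray y along (94,224)
d=p-T;y=np.array([94,224])/243;x=np.array([224,-94])/243;print("cover",p,"in tray",d@x,d@y)
A=[]
for n,(x,y) in {"side":(299,232),"top":(246,210)}.items():
    im=np.load(f"pics/{n}6.npy");A.append(cv2.resize(im[y-25:y+25,x-32:x+32,::-1],None,fx=10,fy=10,interpolation=2)[:, :390] if 0 else cv2.resize(im[y-30:y+30,x-25:x+25,::-1],None,fx=8,fy=8,interpolation=2))
cv2.imwrite("pics/stud6.png",np.hstack(A))
```

```text
cover [ 488.8115101  -194.66869971] in tray -0.9142549985973977 -0.8917974739590899
```

View pics/stud6.png

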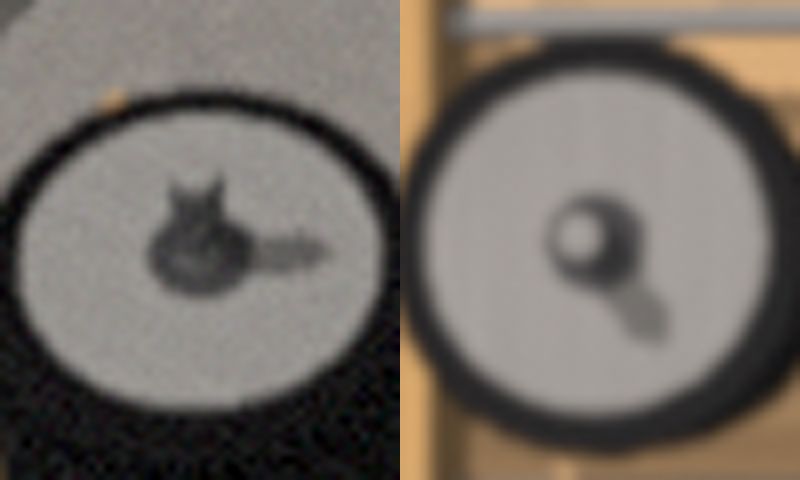

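Run:
```python
from h import *
px=lambda u,v,x0,y0:((u+.5)/8-.5+x0,(v+.5)/8-.5+y0)
tip=px(578,237,221-50,180);base=px(597,242,221-50,180);rim=px(598,242,221-50,180)
print("tip top",onz("top",tip,184),"plate",onz("top",base,151),"rim",onz("top",rim,150))
print("side base",onz("side",px(200,255,274,202),152), "side disc", onz("side",px(200,261,274,202),150))
# tip side edges approx (196,185)
print(tri(px(197,182,274,202),tip))
print(delta([529.8,178.6,240],down(17.5)))
```

```text
tip top [530.13953724 179.96444766 184.        ] plate [530.35039651 179.93399988 151.        ] rim [530.39576393 179.8168352  150.        ]
side base [529.87408884 181.02543998 152.        ] side disc [529.74268351 181.32643576 150.        ]
(array([530.20355991, 180.50077376, 179.97863317]), np.float64(0.2641529394228796))
(array([19.414,  0.181, 34.644]), array([ 0.0055, -0.0045,  0.0057]))
```

Call:
{"api": "carry_out", "payload": {"delta_pos": [[0.8,0.2,1.4],[2.0,0.2,3.6],[3.9,0.2,7.0],[5.9,0.2,10.5],[7.8,0.2,14.0],[9.8,0.2,17.5],[11.8,0.2,21.0],[13.8,0.2,24.6],[15.8,0.2,28.2],[17.6,0.2,31.4],[18.9,0.2,33.7],[19.5,0.2,34.75]], "rotation": [[0,0,0],[0,0,0],[0,0,0],[0,0,0],[0,0,0],[0,0,0],[0,0,0],[0,0,0],[0,0,0],[0,0,0],[0,0,0],[0,0,0]]}}

```text
t: 10.97
ee_pos: [528.0, 183.8, 235.1]
orientation: [-1.557, -0.237, 0.239]
ft_force: [0.6, 0.5, 1.1]
width: 43.3
```

Call:
{"api": "carry_out", "payload": {"delta_pos": [[0,1,0],[0,2,0],[0,3,0],[0,3.5,0],[0,3.5,0],[0,3.5,0]], "rotation": [[0,0,0],[0,0,0],[0,0,0],[0,0,0],[0,0,0],[0,0,0]]}}

```text
t: 11.47
ee_pos: [528.1, 179.6, 200.6]
orientation: [-1.558, -0.234, 0.236]
ft_force: [0.8, -1.1, -0.5]
width: 43.4
```

Run:
```python
from h import *
o=ctrl.get_obs();print(o["t"],o["ee_pos"],o["width"],o["ft_force"])
im=ctrl.get_image("side");x,y=(300,210)
cv2.imwrite(f"pics/side7.png",cv2.resize(im[y-65:y+65,x-80:x+80,::-1],None,fx=4,fy=4,interpolation=2))
print(delta([530.1,179.8,160],down(17.5),o))
```

```text
11.4667 [528.0850706  179.59859712 200.61139595] 43.43917503613182 [ 0.81261842 -1.09886284 -0.49428907]
(array([ 0.204,  4.061, -0.04 ]), array([ 0.0001, -0.006 , -0.0013]))
```

View pics/side7.png

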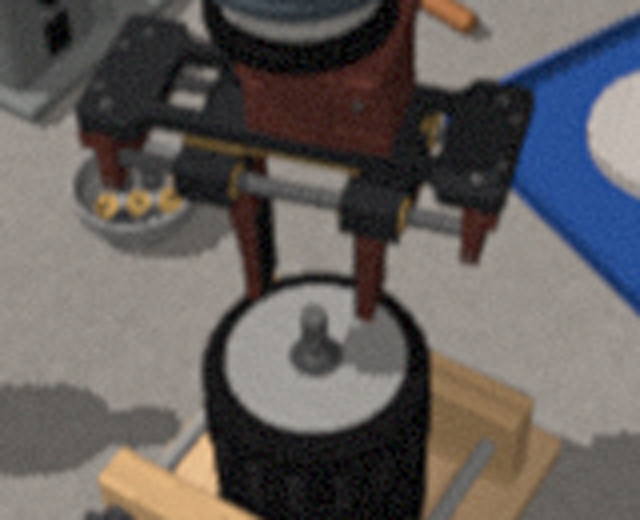

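The fingertips (257,295) and (368,315) straddle the stud tip at (314,310). I descend and then close.

Call:
{"api": "carry_out", "payload": {"delta_pos": [[0.2,1,-0.03],[0.2,2,-0.03],[0.2,3,-0.03],[0.2,3.5,-0.03],[0.2,3.9,-0.03],[0.2,4.05,-0.03],[0.2,4.05,-0.03],[0.2,4.05,-0.03]], "rotation": [[0,0,0],[0,0,0],[0,0,0],[0,0,0],[0,0,0],[0,0,0],[0,0,0],[0,0,0]]}}

```text
t: 12.18
ee_pos: [530.5, 181.2, 160.8]
orientation: [-1.558, -0.236, 0.236]
ft_force: [0.1, -0.1, -0.1]
width: 42.8
```

Call:
{"api": "carry_out", "payload": {"delta_pos": [[0,0,0],[0,0,0],[0,0,0],[0,0,0],[0,0,0],[0,0,0],[0,0,0],[0,0,0]], "rotation": [[0,0,0],[0,0,0],[0,0,0],[0,0,0],[0,0,0],[0,0,0],[0,0,0],[0,0,0]], "hand": 255}}

```text
t: 12.85
ee_pos: [530.1, 181.0, 160.8]
orientation: [-1.558, -0.236, 0.237]
ft_force: [-3.6, -0.2, 4.0]
width: 11.2
```

Run:
```python
from h import *
o=ctrl.get_obs();print(o["t"],o["ee_pos"],o["width"],o["ft_force"],o["moment"])
im=ctrl.get_image("side");x,y=(300,210);np.save("pics/side8.npy",im)
cv2.imwrite(f"pics/side8.png",cv2.resize(im[y-65:y+65,x-80:x+80,::-1],None,fx=4,fy=4,interpolation=2))
```

```text
12.85 [530.10864466 181.00833918 160.79591187] 11.231759875776689 [-3.6120887  -0.20981463  4.04217273] [-0.15115581  0.42038833 -0.03899918]
```

View pics/side8.png

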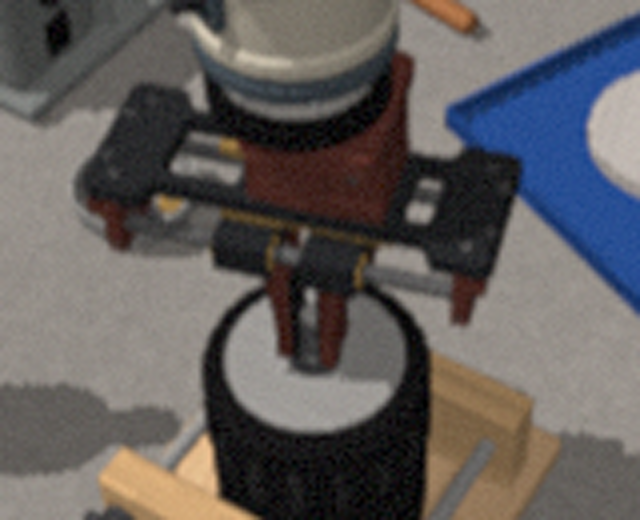

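The stud is gripped (width 11.2 mm), with the fingers either side at (287,350) and (330,360). I pull up slowly.

Call:
{"api": "carry_out", "payload": {"delta_pos": [[0,-0.05,0],[0,-0.1,0],[0,-0.15,0],[0,-0.2,0],[0,-0.2,0]], "rotation": [[0,0,0],[0,0,0],[0,0,0],[0,0,0],[0,0,0]]}}

```text
t: 13.32
ee_pos: [529.8, 180.9, 161.8]
orientation: [-1.558, -0.235, 0.237]
ft_force: [-2.1, -0.2, -8.7]
width: 10.7
```

Call:
{"api": "carry_out", "payload": {"delta_pos": [[0,-0.05,0],[0,-0.1,0],[0,-0.15,0],[0,-0.2,0],[0,-0.2,0]], "rotation": [[0,0,0],[0,0,0],[0,0,0],[0,0,0],[0,0,0]]}}

```text
t: 13.73
ee_pos: [529.6, 180.9, 163.8]
orientation: [-1.558, -0.235, 0.238]
ft_force: [-0.2, 0.4, -18.6]
width: 11.0
```

Call:
{"api": "carry_out", "payload": {"delta_pos": [[0,-0.05,0],[0,-0.1,0],[0,-0.15,0],[0,-0.2,0],[0,-0.25,0],[0,-0.3,0],[0,-0.3,0]], "rotation": [[0,0,0],[0,0,0],[0,0,0],[0,0,0],[0,0,0],[0,0,0],[0,0,0]]}}

```text
t: 14.32
ee_pos: [531.4, 181.4, 168.5]
orientation: [-1.557, -0.238, 0.234]
ft_force: [0.1, 0.1, -0.8]
width: 11.2
```

Popped: the force fell from −18.6 to −0.8 N. I raise the lid to about 15 mm.

Call:
{"api": "carry_out", "payload": {"delta_pos": [[0,-0.1,0],[0,-0.2,0],[-0.1,-0.3,0],[-0.1,-0.4,0],[-0.1,-0.5,0],[-0.1,-0.6,0],[-0.1,-0.7,0],[-0.1,-0.7,0],[-0.1,-0.7,0]], "rotation": [[0,0,0],[0,0,0],[0,0,0],[0,0,0],[0,0,0],[0,0,0],[0,0,0],[0,0,0],[0,0,0]]}}

```text
t: 15.07
ee_pos: [529.5, 180.8, 174.7]
orientation: [-1.558, -0.236, 0.236]
ft_force: [0.0, 0.0, -3.0]
width: 10.7
```

Run:
```python
from h import *
o=ctrl.get_obs();print(o["t"],o["ee_pos"],o["width"],o["ft_force"],o["moment"])
print(Ro.from_rotvec(o["orientation"]).as_matrix().round(3))
im=ctrl.get_image("side");x,y=(300,235);np.save("pics/side9.npy",im)
cv2.imwrite(f"pics/side9.png",np.vstack([cv2.resize(np.load(f"pics/side{k}.npy")[y-25:y+45,x-65:x+65,::-1],None,fx=4,fy=4,interpolation=2) for k in (8,9)]))
```

```text
15.0667 [529.50016479 180.8304545  174.74597604] 10.664129793375437 [ 1.21424237e-03  4.62507613e-02 -2.95764695e+00] [-0.06730589 -0.06266964 -0.022085  ]
[[ 0.955  0.    -0.296]
 [ 0.296  0.     0.955]
 [ 0.    -1.     0.   ]]
```

View pics/side9.png

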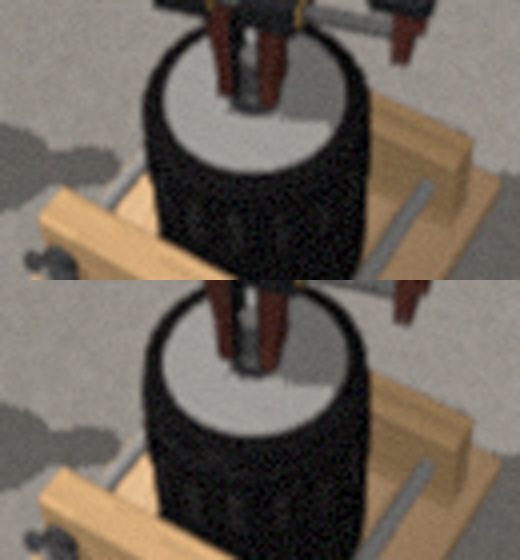

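The lid's grey disc has risen: its lower edge went from 173 to 155 in the crop, about 4.5 px. I convert that to millimetres to check for slip.

Run:
```python
from h import *
L=[]
for k in (8,9):
    im=cv2.GaussianBlur(cv2.cvtColor(np.load(f"pics/side{k}.npy"),cv2.COLOR_RGB2GRAY),(3,3),0).astype(float)
    e=[]
    for u in range(286,312,2):   # bottom edge of disc along columns
        col=im[232:272,u]; i=np.where((col[:-1]>=75)&(col[1:]<75))[0]
        if len(i): i=i[0]; e.append((u,232+i+(col[i]-75)/(col[i]-col[i+1])))
    L.append(dict(e))
d=[L[0][u]-L[1][u] for u in L[0] if u in L[1]]
print(np.round(d,2),np.mean(d))
b=np.array([510.,150,150])
for h in(10,12,14,16,18): print(h,(proj("side",b)-proj("side",b+[0,0,h])).round(2))
```

```text
[4.11 4.28 4.15 4.15 4.15 4.04 4.12 4.07 4.23 4.13 4.09 4.14 4.21] 4.142822400692471
10 [-0.01  3.12]
12 [-0.01  3.75]
14 [-0.02  4.39]
16 [-0.02  5.02]
18 [-0.02  5.66]
```

The opening is about 13.2 mm, so slip was under 1 mm, and it is uniform across the disc, so level. I add 1.5 mm and hold.

Call:
{"api": "carry_out", "payload": {"delta_pos": [[0,-0.05,0],[0,-0.1,0],[0,-0.15,0],[0,-0.15,0],[0,-0.15,0],[0,-0.15,0],[0,-0.15,0],[0,-0.15,0],[0,-0.15,0],[0,-0.15,0],[0,-0.15,0],[0,-0.15,0]], "rotation": [[0,0,0],[0,0,0],[0,0,0],[0,0,0],[0,0,0],[0,0,0],[0,0,0],[0,0,0],[0,0,0],[0,0,0],[0,0,0],[0,0,0]]}}

```text
t: 16.12
ee_pos: [529.4, 180.8, 176.2]
orientation: [-1.558, -0.236, 0.236]
ft_force: [-0.7, 0.0, -2.1]
width: 11.4
```

Call:
{"api": "carry_out", "payload": {"delta_pos": [[0,0,0],[0,0,0],[0,0,0],[0,0,0],[0,0,0],[0,0,0],[0,0,0],[0,0,0],[0,0,0],[0,0,0],[0,0,0],[0,0,0]], "rotation": [[0,0,0],[0,0,0],[0,0,0],[0,0,0],[0,0,0],[0,0,0],[0,0,0],[0,0,0],[0,0,0],[0,0,0],[0,0,0],[0,0,0]]}}

```text
t: 17.12
ee_pos: [529.4, 180.8, 176.2]
orientation: [-1.558, -0.236, 0.236]
ft_force: [-0.1, -0.8, -1.6]
width: 11.1
```

Call:
{"api": "carry_out", "payload": {"delta_pos": [[0,0,0],[0,0,0],[0,0,0],[0,0,0],[0,0,0],[0,0,0],[0,0,0],[0,0,0],[0,0,0],[0,0,0],[0,0,0],[0,0,0]], "rotation": [[0,0,0],[0,0,0],[0,0,0],[0,0,0],[0,0,0],[0,0,0],[0,0,0],[0,0,0],[0,0,0],[0,0,0],[0,0,0],[0,0,0]]}}

```text
t: 18.12
ee_pos: [529.4, 180.8, 176.2]
orientation: [-1.558, -0.236, 0.236]
ft_force: [-0.0, 0.7, -1.2]
width: 11.0
```

Call:
{"api": "carry_out", "payload": {"delta_pos": [[0,0,0],[0,0,0],[0,0,0],[0,0,0],[0,0,0],[0,0,0],[0,0,0],[0,0,0],[0,0,0],[0,0,0],[0,0,0],[0,0,0]], "rotation": [[0,0,0],[0,0,0],[0,0,0],[0,0,0],[0,0,0],[0,0,0],[0,0,0],[0,0,0],[0,0,0],[0,0,0],[0,0,0],[0,0,0]]}}

```text
t: 19.12
ee_pos: [529.4, 180.8, 176.2]
orientation: [-1.558, -0.236, 0.236]
ft_force: [-0.2, -0.2, -2.1]
width: 11.1
```

Run:
```python
from h import *
o=ctrl.get_obs();print(o["t"],o["ee_pos"],o["width"],o["ft_force"],o["moment"])
im=ctrl.get_image("side");np.save("pics/side10.npy",im);cv2.imwrite("pics/side10.png",im[...,::-1])
L=[]
for k in (8,10):
    g=cv2.GaussianBlur(cv2.cvtColor(np.load(f"pics/side{k}.npy"),cv2.COLOR_RGB2GRAY),(3,3),0).astype(float);e=[]
    for u in range(286,312,2):
        c=g[232:272,u];i=np.where((c[:-1]>=75)&(c[1:]<75))[0][0];e.append(232+i+(c[i]-75)/(c[i]-c[i+1]))
    L.append(np.array(e))
d=L[0]-L[1];print(d.round(2),"opening",d.mean()/4.39*14)
```

```text
19.1167 [529.43130915 180.80491294 176.17341795] 11.095971776172341 [-0.17109387 -0.16963406 -2.09756185] [ 0.01245536 -0.10671689  0.01508964]
[4.57 4.64 4.5  4.62 4.66 4.49 4.53 4.59 4.67 4.59 4.52 4.46 4.5 ] opening 14.557818085317294
```

View pics/side10.png

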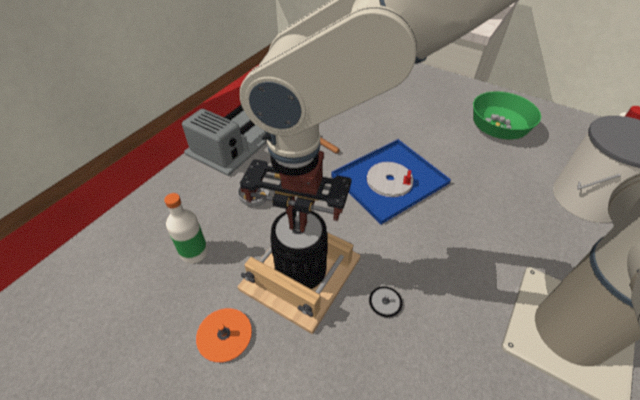

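The lid is held 14.6 mm open, level and still for over 3 s, and the cover is flat in the tray at (390,178). I hand it in.

```bash
python3 -c "
from workcell import ctrl
print(ctrl.close_job())"
```

```text
the job is handed in; nothing more can be done
None
```

The barrel is burped and the job is handed in at about 19 s of the 61 s allowed. The close call reports no verdict, so what follows is my own checking.

**Cover:** I gripped the red lug, tipped the cover about 11°, and lifted it off over the stud. I set it in the tray until a light contact of about 6 N, then let go. It lies flat, about 1 mm from the tray's centre as measured in the top view.

**Inner lid:** I gripped the stud and pulled straight up. The highest pull I read was 18.6 N, and the seal had popped by the next reading. The lid was then held still for over 3 s, with the tool pointing straight down. The last wrist force was about 2 N, the lid's weight.

**Last checks:**
- The opening measured 14.6 mm from the image. The tool had risen 15.4 mm, so the two disagree by about 0.8 mm, which is small grip slip or measuring error.
- The tool was within about 1 mm of where it gripped the seated stud.
- The image rise was the same across the part of the lid I measured, which agrees with it being level.
- The bottle had not moved in the last side picture. The arm partly hid the dish, brush and knob nut there, so their last clear view is the picture taken after the cover was set down, where they had not moved.
- I did not take a final top view.

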